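# Find the sound lane spring and load the tube carrier

### The arm

A 6-joint arm with a two-finger parallel gripper is mounted at the origin on a cart in front of the work surface, level with it; the furniture and walls round the work are solid. World frame = base frame: x ahead of the robot, y to its left, z up, the work surface at z = 0. Lengths are in m, angles in degrees, forces in N, time in s.
With the tool pointing down it reaches from about 0.4 to 0.825 m from the base axis. Payload 7 kg.
Tool frame: the origin (TCP) lies at the very end of the fingers, on their centre line; the grasp point (between the pads) lies 19 mm behind it; z points along the fingers, y is the line along which they close (so a half turn about z gives the same grasp; the last joint's range is limited). The gripper opens to 88 mm and grips with 3 to 60 N. Pads are 19 mm wide; open, the fingers measure 130 mm over their backs; the gripper's body (78 mm by 193 mm) begins 47 mm behind the grasp point.
Start: joints at [-56.603, 20.546, 0.682, 0, -70.136, -16.507], TCP at [0.196, -0.646, 0.227] pointing down, gripper open.
Joint ranges: [-176.03, 176.03], [-82.01, 121.73], [-58.28, 71.71], [-173.87, 95.51], [-174.79, -0.11], [-173.66, 173.66]. Speed limits (degrees/s): [136.94, 136.94, 172.46, 180, 180, 180].

### API

Orientations are given as [roll, pitch, yaw] about the fixed x, y, z axes, in that order (R = Rz(yaw) Ry(pitch) Rx(roll)).
In Python, from plant import r gives the robot as it stands. The module is installed in compiled form; this text tells all that it offers.
- The arm moves only by the tool jog_arm, never from a script. Its arguments are lists of equal length, an entry for each row: "travel": the shift along the tool's x, y, z each as a share of 50 cm, from -1 to 1, a list of three; "dr": the turn, a rotation vector about the tool's x, y, z each as a share of 360 degrees, from -1 to 1, a list of three; "claw": the opening, from 0 (shut) to 1 (fully open). A call has exactly 10 rows; each row is the pose to reach, as a shift and turn from the pose commanded when the call began, along the tool's axes at that moment, turning the shorter way round; what a row does not reach only later rows make up. A row lasts 1/8 s, in which the tool goes at most 62.5 mm and 10.7 degrees, less where a joint would pass 70% of its speed; a pose out of reach is approached as far as the arm can. A call with a number of a shift or a turn outside -1 to 1 is refused whole. A call with a gripper value outside its range is refused whole. The fingers move at their own pace and stop on an object; "newtons" is the grip in N (left out, the last holds). Time passes only in rows, so rows that repeat a pose let the fingers close, or fill a call up. It gives the time, the measured TCP pose, the force, the opening and the grip force at its end, in the units of the state.
- r.get_state(): the state, without advancing time (a new reading comes with each control period).
- r.capture(name): name is "side" or "top" or "wrist"; returns a dict with "pixels" (400x640x3 uint8, red, green, blue), "range_z" (400x640 float32, m along the optical axis (not along the pixel's ray), 0 where there is no reading), "fx", "fy", "cx", "cy" (pixels), "position" and "attitude" of the camera in the world; the wrist camera has in their place "hand_eye" (4x4, takes a point from camera to tool coordinates, whose origin is the TCP and whose axes are the flange's). Camera axes: x right, y up, looking along -z (the intrinsics and any distortion apply to the point x, -y, -z); pixel columns grow to the right and rows downward; lengths in m; the calibration is good to about 2 mm. A picture is of the moment at which its call begins: read the wrist's pose just before it.
- r.close_job(): hands the job in; it is judged then, once.
Trained networks look in the newest picture that a camera, given by its name, has taken for a name from the list of things; names that differ only in an ending like _2 or _b are one class to them, and where a whole thing is asked for, a point or a joint stands for the part that bears it (a point fixed in the world has none). Each returns a list of dicts, best first, with "conf" (0 to 1); they miss things now and then, are a little off and sometimes report something else, mostly with a low value. They report only what shows in the picture. A call takes as long as a camera call.
- r.boxes_of(name, camera): "extent" ([left, top, right, bottom] in pixels, round what is visible of it).
- r.regions_of(name, camera): "pixels" (400x640 bool, what is visible of it) and "extent" ([left, top, right, bottom] in pixels, round what is visible of it).
- r.tip_of(name, camera): "at" ([column, row] in pixels: a listed point, or the origin of a listed thing).
The state is a dict: "time_s": time; "joints": joint angles; "qd": joint speeds; "joint_torque": joint torques, N m; "tcp_pos": TCP position; "eef_rot": TCP orientation; "contact_force": force on the tool from outside, world axes, zero at the start; "moment": the same for the moment, N m; "gripper_width": finger opening in m; "gripper_force": force on a finger pad.
Only numpy, scipy, OpenCV 4.12 (cv2) and the standard library are available. Lean on these libraries where they do the work, as an engineer would, in place of code of your own. Each camera call takes 0.05 s, during which the arm holds its last target. There are 200 camera calls.

### The job

Each lane of the carrier loader has a leaf spring in its floor that must lift the tube carrier firmly against the lane's lips, so that it cannot rattle when the caps are pierced; today only one of the three leaves is sound, one has gone tired and one is too stiff. Try them by pressing straight down on the black pad at a leaf's mid-length with about 8 N for a moment, never more than 14 N on a leaf: the sound one gives about 4 mm, the tired one about 9 mm, the stiff one about 2 mm. Then slide the tube carrier, upright, into the lane with the sound leaf until it is gently but fully home against the stop, let go of it, and leave the other things on the bench as they are.

Things in the scene. Friction and masses are not known exactly. Their poses are not given: they have to be found in the camera images.
- loader: Fixed three-lane carrier loader: grey plate 185 x 200 x 6 mm with white lane walls and a 20 mm entry ramp before the mouths; origin under its middle on the bench, x = the way carriers are pushed in (away from the robot), y left, z up. Lanes run along x at 62 mm pitch in y, 55 mm wide inside, with a rubber-faced stop at x = +70 mm. Lane floor 6 mm over the bench.
- mouth_left (a point): Floor point in the middle of the left lane where its straight walls begin (x = -70 mm in the loader's frame; a slightly flared mouth reaches 20 mm further out); axes as the loader's. From here to the stop, steel lips overhang the lane by 6 mm each side (underside 23.5 mm, top 27.5 mm over the floor, 43 mm free between).
- pad_left (a point): Top of the black domed pad (14 mm across, 2 mm high) at mid-length of the left lane's leaf: a steel cantilever 16 mm wide, 80 mm long in the lane's middle, clamped 8 mm over the lane floor at its mouth end, rising at 0.12 rad past the pad, then more steeply to its free round crest (27 mm over the floor). Pad: 40 mm from the root, 16 mm over the floor at rest; it sinks with the leaf.
- leaf_left (a joint): Bending of the left leaf at its root (rad): 0 at rest, grows when pressed down (pad sinks 40 mm x angle), bottoms at 0.33. The leaves look alike and rest alike. At 8 N on the pad the sound one gives about 4 mm, the tired one 9 mm, the stiff one 2 mm; which is which changes every time.
- home_left (a point): Floor point of the left lane where the carrier's foot point lies when the carrier is fully home against the stop (x = +3 mm, z = +6 mm in the loader's frame); axes as the loader's. A sound leaf lifts the carrier from there by up to 2.5 mm, against the lips.
- mouth_middle (a point): Floor point in the middle of the middle lane where its straight walls begin (x = -70 mm in the loader's frame; a slightly flared mouth reaches 20 mm further out); axes as the loader's. From here to the stop, steel lips overhang the lane by 6 mm each side (underside 23.5 mm, top 27.5 mm over the floor, 43 mm free between).
- pad_middle (a point): Top of the black domed pad (14 mm across, 2 mm high) at mid-length of the middle lane's leaf: a steel cantilever 16 mm wide, 80 mm long in the lane's middle, clamped 8 mm over the lane floor at its mouth end, rising at 0.12 rad past the pad, then more steeply to its free round crest (27 mm over the floor). Pad: 40 mm from the root, 16 mm over the floor at rest; it sinks with the leaf.
- leaf_middle (a joint): Bending of the middle leaf at its root (rad): 0 at rest, grows when pressed down (pad sinks 40 mm x angle), bottoms at 0.33. The leaves look alike and rest alike. At 8 N on the pad the sound one gives about 4 mm, the tired one 9 mm, the stiff one 2 mm; which is which changes every time.
- home_middle (a point): Floor point of the middle lane where the carrier's foot point lies when the carrier is fully home against the stop (x = +3 mm, z = +6 mm in the loader's frame); axes as the loader's. A sound leaf lifts the carrier from there by up to 2.5 mm, against the lips.
- mouth_right (a point): Floor point in the middle of the right lane where its straight walls begin (x = -70 mm in the loader's frame; a slightly flared mouth reaches 20 mm further out); axes as the loader's. From here to the stop, steel lips overhang the lane by 6 mm each side (underside 23.5 mm, top 27.5 mm over the floor, 43 mm free between).
- pad_right (a point): Top of the black domed pad (14 mm across, 2 mm high) at mid-length of the right lane's leaf: a steel cantilever 16 mm wide, 80 mm long in the lane's middle, clamped 8 mm over the lane floor at its mouth end, rising at 0.12 rad past the pad, then more steeply to its free round crest (27 mm over the floor). Pad: 40 mm from the root, 16 mm over the floor at rest; it sinks with the leaf.
- leaf_right (a joint): Bending of the right leaf at its root (rad): 0 at rest, grows when pressed down (pad sinks 40 mm x angle), bottoms at 0.33. The leaves look alike and rest alike. At 8 N on the pad the sound one gives about 4 mm, the tired one 9 mm, the stiff one 2 mm; which is which changes every time.
- home_right (a point): Floor point of the right lane where the carrier's foot point lies when the carrier is fully home against the stop (x = +3 mm, z = +6 mm in the loader's frame); axes as the loader's. A sound leaf lifts the carrier from there by up to 2.5 mm, against the lips.
- carrier_grip (a point): Centre of the blue ribbed grip of the loose tube carrier, 92 mm over its underside: 14 mm along the carrier (x), 26 mm across (y), 44 mm high, between the caps of four lavender-capped tubes fixed in line along x (cap edges 18 mm before and behind the grip's centre, tops 128 mm over the underside). Carrier about 0.2 kg, alike both ways round.
- carrier_foot (a point): Middle of the carrier's underside, x along it, z up. Grey carrier 134 mm long (x), 51 mm wide, on two 8 mm wide runners along its sides, swept up at both ends; flat belly 16 mm up, swept up over its last 12 mm to ride onto a leaf; top of the belly plate 21 mm up (goes under the lane lips); above that at most 30 mm wide.
- bloodbox_b_mid (a point): Bystander: clear box of blood micro-tubes, 85 x 122 x 49 mm, point at its middle, 25 mm up.
- tip_box_mid (a point): Bystander: blue pipette-tip box, 73 x 124 x 85 mm, point 40 mm up.
- timer_mid (a point): Bystander: white bench timer with a blue knob, 51 x 64 x 57 mm, point 25 mm up.
- slide_box_mid (a point): Bystander: green slide box, 76 x 101 x 31 mm, point 15 mm up.
- forceps_mid (a point): Bystander: steel forceps lying flat, 16 x 140 x 9 mm, middle.

How it is judged:
By the outcome, as a careful person would: the job done as asked, in the order asked, and still so for the second after the job is handed in, with the robot touching nothing.
It also fails if it takes over 67 s, if anything falls off the work surface, if the arm or the gripper's body presses on something with over 40 N, if the wrist force passes 120 N, or if a joint passes its speed limit or range.

## Working session

There is one attempt and no reset: what is moved stays moved. The work goes in short steps, Python scripts to look and compute and a tool call to move; the robot and the scene stay as the last step left them, time stands still between calls to the robot, and variables do not carry over. Pictures are saved under pics/ and viewed, at most 10 in all, crops included, and the job is handed in when it is done.

Besides the shell and the picture viewer there is one more tool, called after "Emit:" as name(argument=value, ...) on one line, values as JSON. jog_arm: Moves the arm, as the interface text tells. Its arguments: {"type":"object","properties":{"travel":{"type":"array"},"dr":{"type":"array"},"claw":{"type":"array"},"newtons":{"type":"number"}},"required":["travel","dr","claw"]}

```bash
mkdir -p pics
cat > h.py <<'E'
import numpy as np, cv2
from scipy.spatial.transform import Rotation as R
from plant import r
def cap(n):
    s=r.get_state(); c=r.capture(n); c['s']=s; return c
def T(c):
    M=np.eye(4)
    if 'hand_eye' in c:
        s=c['s']; M[:3,:3]=R.from_euler('xyz',s['eef_rot'],degrees=True).as_matrix(); M[:3,3]=s['tcp_pos']
        return M@np.array(c['hand_eye'])
    a=np.array(c['attitude'])
    M[:3,:3]=a if a.shape==(3,3) else (R.from_euler('xyz',a,degrees=True).as_matrix())
    M[:3,3]=c['position']; return M
def cloud(c):
    v,u=np.mgrid[:400,:640]; z=c['range_z']
    P=np.stack([(u-c['cx'])/c['fx']*z,-(v-c['cy'])/c['fy']*z,-z,np.ones_like(z)],-1)
    W=(P@T(c).T)[...,:3]; W[z==0]=np.nan; return W
def atz(c,px,z):
    M=T(c); d=M[:3,:3]@np.array([(px[0]-c['cx'])/c['fx'],-(px[1]-c['cy'])/c['fy'],-1]); o=M[:3,3]
    return o+d*(z-o[2])/d[2]
def save(c,n): cv2.imwrite('pics/'+n,c['pixels'][...,::-1])
E
python3 - <<'E'
from h import *
np.set_printoptions(precision=4,suppress=True)
s=r.get_state(); print(s)
for n in ['top','side']:
    c=cap(n); save(c,n+'1.png'); W=cloud(c); print(n,c['position'],c['attitude'],c['fx'],c['cx'],[k for k in c])
    print('ground z',np.nanmedian(W[...,2]))
    for k in ['loader','pad_left','pad_middle','pad_right','mouth_left','mouth_middle','mouth_right','home_left','home_middle','home_right','carrier_grip','carrier_foot','bloodbox_b_mid','tip_box_mid','timer_mid','slide_box_mid','forceps_mid']:
        for d in r.tip_of(k,n)[:1]:
            x,y=d['at']; j,i=min(639,max(0,int(round(x)))),min(399,max(0,int(round(y))))
            print(k,round(d['conf'],2),np.round(d['at'],1),W[i,j])
E
```

```text
{'time_s': 0.0, 'joints': array([-56.6058,  20.5906,   0.6307,  -0.0206, -70.1343, -16.5064]), 'qd': array([ 0.0512, -0.0948, -0.0532,  0.0415, -0.134 , -0.0188]), 'joint_torque': array([  0.0016, -58.272 ,  29.3058,   6.9969,   0.0068,  -0.0002]), 'tcp_pos': array([ 0.1959, -0.6454,  0.2256]), 'eef_rot': array([ 179.9042,   -0.0082, -163.1192]), 'contact_force': array([0.2655, 0.5112, 0.3841]), 'moment': array([-0.0212, -0.0073, -0.0325]), 'gripper_force': 0.0, 'gripper_width': 0.08774002398960251}
top [ 0.4806 -0.1068  1.3187] [  6.4119  -0.7318 -88.8548] 384.3672103790747 311.66813506854544 ['pixels', 'range_z', 'fx', 'fy', 'cx', 'cy', 'position', 'attitude', 's']
ground z 0.047507033931690756
loader 0.87 [235.6 195.2] [0.6407 0.1402 0.0023]
pad_left 0.64 [313.9 264.6] [ 0.4141 -0.1307  0.1141]
pad_middle 0.68 [231.4 197.9] [0.628  0.1534 0.0196]
pad_right 0.51 [249.8 200.1] [0.6224 0.0887 0.0205]
mouth_left 0.94 [212.5 214.3] [0.573  0.2176 0.0093]
mouth_middle 0.62 [227.2 219.7] [0.5535 0.1655 0.0106]
mouth_right 0.76 [249.5 220.9] [0.552 0.088 0.007]
home_left 0.71 [216.  194.6
[... 892 characters left out ...]
[325.8 338. ] [0.5632 0.2057 0.0054]
mouth_middle 0.91 [332.9 314.9] [0.5546 0.1514 0.0042]
mouth_right 0.85 [337.1 290.4] [0.5522 0.0887 0.0057]
home_left 0.86 [286.8 334.5] [0.6427 0.2085 0.0052]
home_middle 0.85 [295.9 306.7] [0.6356 0.1445 0.0053]
home_right 0.85 [306.8 285.7] [0.6174 0.1076 0.0337]
carrier_grip 0.76 [400.6 199.8] [ 0.3986 -0.248   0.0004]
carrier_foot 0.59 [398. 228.] [ 0.4139 -0.1118  0.0217]
bloodbox_b_mid 0.61 [249.3 230.3] [ 0.7806 -0.0199  0.0516]
tip_box_mid 0.81 [220.1 297.2] [0.7756 0.1941 0.0856]
timer_mid 0.63 [231.2 259.6] [0.7961 0.0749 0.0498]
slide_box_mid 0.78 [392.  161.3] [ 0.4269 -0.3948  0.0306]
forceps_mid 0.68 [321.7 226.6] [ 0.611  -0.1083 -0.0018]
```

Run:
```python
import cv2
a=cv2.imread('pics/top1.png');b=cv2.imread('pics/side1.png')
a=cv2.resize(a[120:320,170:470],(800,533),interpolation=3);cv2.imwrite('pics/t1c.png',a)
b=cv2.resize(b[140:390,180:480],(720,600),interpolation=3);cv2.imwrite('pics/s1c.png',b)
```

```text
(no output)
```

View pics/t1c.png

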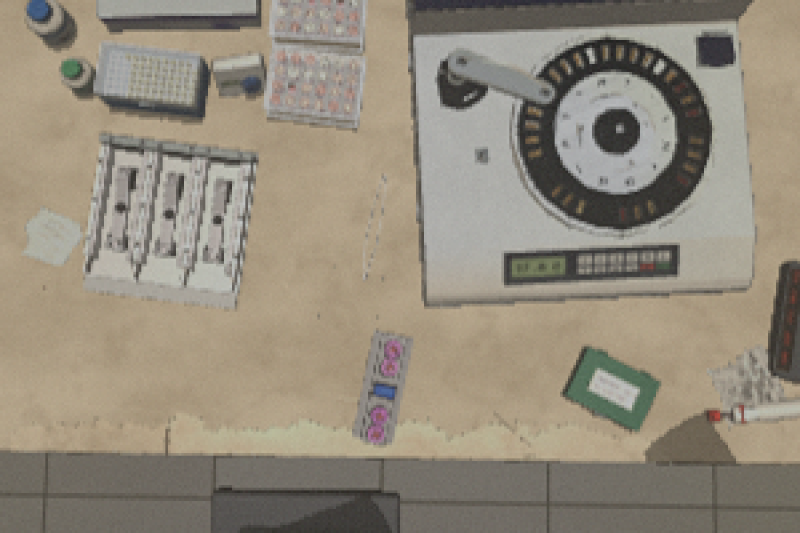

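View pics/s1c.png

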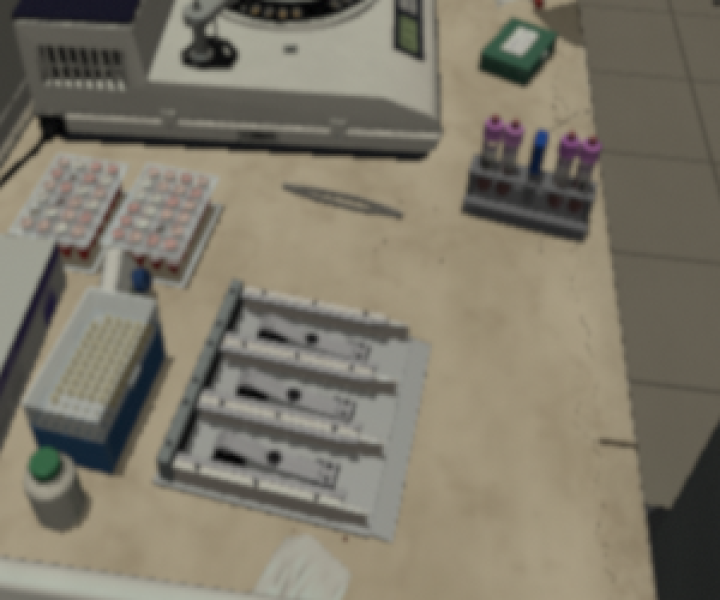

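```bash
cat >> h.py <<'E'
def goal(p,yaw,roll=180,pitch=0):
    s=r.get_state(); R0=R.from_euler('xyz',s['eef_rot'],degrees=True)
    t=R0.inv().apply(np.array(p)-s['tcp_pos'])/0.5
    d=(R0.inv()*R.from_euler('xyz',[roll,pitch,yaw],degrees=True)).as_rotvec(degrees=True)/360
    print('t',round(s['time_s'],2),'travel',np.round(t,4),'dr',np.round(d,4))
E
python3 - <<'E'
from h import *
np.set_printoptions(precision=4,suppress=True)
c=cap('top')
for p in [(215,197.6),(233.4,199.9),(250.6,202.5)]: print(atz(c,p,.022))
goal([.55,.15,.25],-96)
E
```

```text
[0.6279 0.2071 0.022 ]
[0.6214 0.1446 0.022 ]
[0.6138 0.0861 0.022 ]
t 1.85 travel [-1.1398  1.3174 -0.0469] dr [ 0.     -0.     -0.1864]
```

Emit:
jog_arm(travel=[[-0.7,0.81,-0.047],[-0.7,0.81,-0.047],[-0.7,0.81,-0.047],[-0.7,0.81,-0.047],[-0.7,0.81,-0.047],[-0.7,0.81,-0.047],[-0.7,0.81,-0.047],[-0.7,0.81,-0.047],[-0.7,0.81,-0.047],[-0.7,0.81,-0.047]], dr=[[0,0,-0.186],[0,0,-0.186],[0,0,-0.186],[0,0,-0.186],[0,0,-0.186],[0,0,-0.186],[0,0,-0.186],[0,0,-0.186],[0,0,-0.186],[0,0,-0.186]], claw=[1,1,1,1,1,1,1,1,1,1])

```text
time_s: 3.1
tcp_pos: [0.4143, -0.1547, 0.2505]
eef_rot: [-179.9, 0.0, -95.9]
contact_force: [0.1, -1.1, 0.4]
gripper_width: 0.0875
gripper_force: 0.0
```

```bash
python3 -c "
from h import *
print(r.get_state()['tcp_pos'],r.get_state()['eef_rot'])
goal([.55,.15,.25],-96)"
```

```text
[ 0.41432383 -0.15471348  0.25051925] [-1.79931510e+02  1.43017008e-02 -9.59289460e+01]
t 3.1 travel [-0.6342 -0.2069  0.0014] dr [-0.0002  0.      0.0002]
```

Emit:
jog_arm(travel=[[-0.634,-0.207,0],[-0.634,-0.207,0],[-0.634,-0.207,0],[-0.634,-0.207,0],[-0.634,-0.207,0],[-0.634,-0.207,0],[-0.634,-0.207,0],[-0.634,-0.207,0],[-0.634,-0.207,0],[-0.634,-0.207,0]], dr=[[0,0,0],[0,0,0],[0,0,0],[0,0,0],[0,0,0],[0,0,0],[0,0,0],[0,0,0],[0,0,0],[0,0,0]], claw=[1,1,1,1,1,1,1,1,1,1])

```text
time_s: 4.35
tcp_pos: [0.55, 0.1465, 0.2505]
eef_rot: [-180.0, 0.0, -96.2]
contact_force: [1.2, 0.3, 0.8]
gripper_width: 0.0876
gripper_force: 0.0
```

Run:
```python
from h import *
np.set_printoptions(precision=4,suppress=True)
c=cap('wrist'); save(c,'w1.png'); np.savez('w1.npz',W=cloud(c)); W=cloud(c)
print(c['s']['tcp_pos'],c['s']['eef_rot'],c['s']['contact_force'],c['hand_eye'])
for k,z in [('loader',0),('pad_left',.022),('pad_middle',.022),('pad_right',.022),('mouth_left',.006),('mouth_middle',.006),('mouth_right',.006)]:
    for d in r.tip_of(k,'wrist')[:1]:
        i,j=np.clip(np.round(d['at'][::-1]).astype(int),0,[399,639])
        print(k,round(d['conf'],2),np.round(d['at'],1),atz(c,d['at'],z),W[i,j])
```

```text
[0.55   0.1465 0.2505] [-179.9686    0.0285  -96.2112] [1.187  0.2572 0.7719] [[-0.0008  0.9564  0.2921  0.0789]
 [ 1.      0.0009 -0.0001  0.0003]
 [-0.0004  0.2921 -0.9564 -0.1582]
 [ 0.      0.      0.      1.    ]]
loader 0.66 [258.9 165.8] [0.6253 0.143  0.    ] [0.6208 0.1393 0.0216]
pad_left 0.83 [263.1 221.1] [0.6266 0.2058 0.022 ] [0.6268 0.2058 0.0215]
pad_middle 0.58 [262.9 172.3] [0.6174 0.1469 0.022 ] [0.6172 0.1465 0.0224]
pad_right 0.68 [257.5 116.9] [0.6135 0.0852 0.022 ] [0.6129 0.0854 0.0223]
mouth_left 0.58 [315.  213.1] [0.5648 0.2081 0.006 ] [0.5648 0.2078 0.0062]
mouth_middle 0.73 [316.6 170.4] [0.5568 0.1549 0.006 ] [0.5563 0.1544 0.006 ]
mouth_right 0.63 [319.9 113.6] [0.5456 0.0901 0.006 ] [0.5456 0.0906 0.005 ]
```

View pics/w1.png

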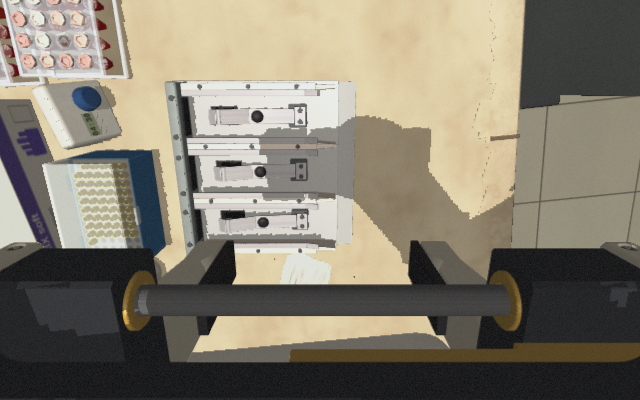

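Run:
```python
from h import *
np.set_printoptions(precision=4,suppress=True)
c=cap('wrist'); g=cv2.cvtColor(c['pixels'],cv2.COLOR_RGB2GRAY)
P=[]
for (u,v) in [(263,222),(261,172),(257,116)]:
    w=g[v-9:v+10,u-9:u+10]<60; n,l,st,ce=cv2.connectedComponentsWithStats(w.astype(np.uint8))
    k=1+np.argmax(st[1:,4]); px=ce[k]+[u-9,v-9]; P.append(atz(c,px,.021)); print(st[k],px,P[-1])
d=P[0]-P[2]; print('yaw pads',np.degrees(np.arctan2(-d[0],d[1])),np.linalg.norm(d))
W=cloud(c)
# lips: points at z 27..36mm
m=(W[...,2]>.030)&(W[...,2]<.037)&(abs(W[...,0]-.62)<.1)&(W[...,1]>.02)&(W[...,1]<.27)
p=W[m][:,:2]
best=min((np.inf,0) if 0 else ((lambda q:(-np.sum(np.histogram(q,np.arange(-.1,.5,.001))[0]**2.),a))(p@[-np.sin(np.radians(a)),np.cos(np.radians(a))])) for a in np.arange(-12,0,.1)); print('yaw lips',best,len(p))
a=np.radians(best[1]); q=p@[-np.sin(a),np.cos(a)]
h,e=np.histogram(q,np.arange(.1,.32,.002)); print([(round(x,3),n) for x,n in zip(e,h) if n>20]); 
for X in P: print(X[:2]@[-np.sin(a),np.cos(a)],X[:2]@[np.cos(a),np.sin(a)])
```

```text
[ 4  5 10  9 58] [262.7931 221.931 ] [0.6272 0.2079 0.021 ]
[ 3  3 11 11 68] [260.4559 171.2647] [0.6201 0.1464 0.021 ]
[ 4  3 11 12 71] [257.338 115.507] [0.6136 0.0847 0.021 ]
yaw pads -6.292093058748963 0.12394511829929979
yaw lips (np.float64(-860122.0), np.float64(-6.200000000000021)) 8138
[(np.float64(0.116), np.int64(275)), (np.float64(0.118), np.int64(293)), (np.float64(0.12), np.int64(289)), (np.float64(0.122), np.int64(330)), (np.float64(0.124), np.int64(360)), (np.float64(0.126), np.int64(276)), (np.float64(0.142), np.int64(38)), (np.float64(0.144), np.int64(44)), (np.float64(0.146), np.int64(42)), (np.float64(0.148), np.int64(38)), (np.float64(0.15), np.int64(35)), (np.float64(0.152), np.int64(39)), (np.float64(0.154), np.int64(40)), (np.float64(0.156), np.int64(38)), (np.float64(0.172), np.int64(260)), (np.float64(0.174), np.int64(265)), (np.float64(0.176), np.int64(263)), (np.float64(0.178), np.int64(265)), (np.float64(0.18), np.int64(251)), (np.float64(0.182), np.int64(190)), (np.float64(0.184), np.int64(231)), (np.float64(0.186), np.int64(254)), (np.float64(0.188), np
[... 629 characters left out ...]
.25), np.int64(232)), (np.float64(0.266), np.int64(31)), (np.float64(0.268), np.int64(28)), (np.float64(0.27), np.int64(22)), (np.float64(0.272), np.int64(31)), (np.float64(0.274), np.int64(28)), (np.float64(0.276), np.int64(28)), (np.float64(0.278), np.int64(29)), (np.float64(0.28), np.int64(24)), (np.float64(0.294), np.int64(100)), (np.float64(0.296), np.int64(155)), (np.float64(0.298), np.int64(111)), (np.float64(0.3), np.int64(125)), (np.float64(0.302), np.int64(137)), (np.float64(0.304), np.int64(137)), (np.float64(0.306), np.int64(122)), (np.float64(0.308), np.int64(36))]
0.2743904819439492 0.6010862897874687
0.21254484035969456 0.6006898016249318
0.15044552375074538 0.6008870695265124
```

```bash
cat >> h.py <<'E'
A=np.radians(-6.2)
def L(u,v,z): return [u*np.cos(A)-v*np.sin(A),u*np.sin(A)+v*np.cos(A),z]
E
python3 -c "
from h import *
goal(L(.5437,.2124,.028),-96.2)"
```

```text
t 4.8 travel [-0.0127 -0.0254  0.4441] dr [ 0.     -0.      0.0002]
```

Emit:
jog_arm(travel=[[-0.0127,-0.0254,0],[-0.0127,-0.0254,0.12],[-0.0127,-0.0254,0.24],[-0.0127,-0.0254,0.34],[-0.0127,-0.0254,0.4],[-0.0127,-0.0254,0.42],[-0.0127,-0.0254,0.436],[-0.0127,-0.0254,0.444],[-0.0127,-0.0254,0.444],[-0.0127,-0.0254,0.444]], dr=[[0,0,0],[0,0,0],[0,0,0],[0,0,0],[0,0,0],[0,0,0],[0,0,0],[0,0,0],[0,0,0],[0,0,0]], claw=[1,1,1,1,1,1,1,1,1,1])

```text
time_s: 6.05
tcp_pos: [0.564, 0.1527, 0.029]
eef_rot: [-179.9, 0.1, -96.1]
contact_force: [0.0, -0.1, -0.9]
gripper_width: 0.0877
gripper_force: 0.0
```

```bash
python3 -c "
from h import *
s=r.get_state();print(s['tcp_pos'],s['contact_force'])
c=cap('side');i=c['pixels'][230:370,220:380];cv2.imwrite('pics/s2.png',cv2.resize(i[...,::-1],(640,560)))
goal(L(.5437,.2124,.021),-96.2)"
```

```text
[0.56397793 0.15268674 0.02895044] [ 6.10202609e-04 -5.57074727e-02 -9.36871794e-01]
t 6.1 travel [0.0005 0.0009 0.0157] dr [-0.0002  0.0001  0.0002]
```

View pics/s2.png

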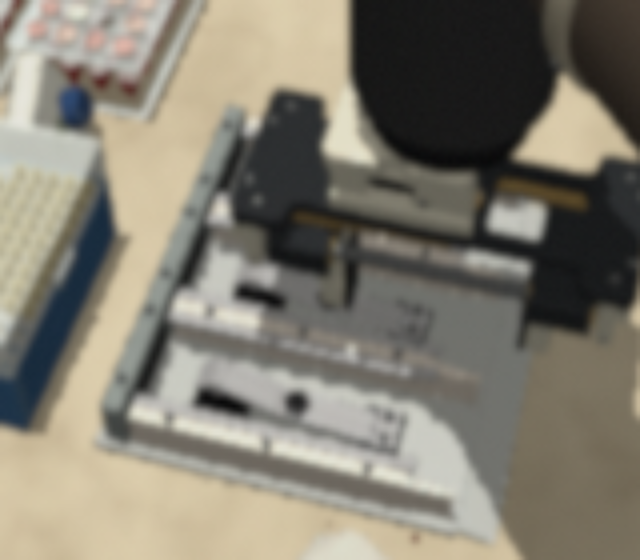

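Emit:
jog_arm(travel=[[0,-0.007,0],[0,-0.007,0.002],[0,-0.007,0.004],[0,-0.007,0.006],[0,-0.007,0.008],[0,-0.007,0.01],[0,-0.007,0.012],[0,-0.007,0.013],[0,-0.007,0.013],[0,-0.007,0.013]], dr=[[0,0,0],[0,0,0],[0,0,0],[0,0,0],[0,0,0],[0,0,0],[0,0,0],[0,0,0],[0,0,0],[0,0,0]], claw=[1,1,1,1,1,1,1,1,1,1])

```text
time_s: 7.35
tcp_pos: [0.567, 0.152, 0.0217]
eef_rot: [-180.0, 0.0, -96.1]
contact_force: [-0.1, -1.4, 1.5]
gripper_width: 0.0875
gripper_force: 0.6
```

Emit:
jog_arm(travel=[[0,0,0.001],[0,0,0.002],[0,0,0.003],[0,0,0.003],[0,0,0.003],[0,0,0.003],[0,0,0.003],[0,0,0.003],[0,0,0.003],[0,0,0.003]], dr=[[0,0,0],[0,0,0],[0,0,0],[0,0,0],[0,0,0],[0,0,0],[0,0,0],[0,0,0],[0,0,0],[0,0,0]], claw=[1,1,1,1,1,1,1,1,1,1])

```text
time_s: 8.6
tcp_pos: [0.5671, 0.1521, 0.0201]
eef_rot: [-180.0, 0.0, -96.1]
contact_force: [1.0, -0.6, 3.7]
gripper_width: 0.0875
gripper_force: 1.9
```

```bash
python3 -c "
from h import *
F=[]
for i in range(4):
    c=cap('side');F.append(np.r_[c['s']['contact_force'],c['s']['tcp_pos'][2]*1000])
print(np.round(F,2))"
```

```text
[[ 0.99 -0.57  3.66 20.14]
 [ 2.4  -1.    4.3  20.13]
 [ 1.25 -0.67  4.09 20.11]
 [ 2.18 -0.26  4.01 20.13]]
```

Emit:
jog_arm(travel=[[0,0,0.001],[0,0,0.002],[0,0,0.003],[0,0,0.004],[0,0,0.004],[0,0,0.004],[0,0,0.004],[0,0,0.004],[0,0,0.004],[0,0,0.004]], dr=[[0,0,0],[0,0,0],[0,0,0],[0,0,0],[0,0,0],[0,0,0],[0,0,0],[0,0,0],[0,0,0],[0,0,0]], claw=[1,1,1,1,1,1,1,1,1,1])

```text
time_s: 10.05
tcp_pos: [0.5674, 0.1521, 0.0184]
eef_rot: [-180.0, 0.0, -96.1]
contact_force: [1.6, -1.4, 6.5]
gripper_width: 0.0879
gripper_force: 3.3
```

```bash
python3 -c "
from h import *
F=[]
for i in range(4):
    c=cap('side');F.append(np.r_[c['s']['contact_force'],c['s']['tcp_pos'][2]*1000])
print(np.round(F,2))
goal(L(.5477,.2124-.062,.045),-96.2)"
```

```text
[[ 1.56 -1.42  6.48 18.44]
 [ 0.76 -0.62  6.49 18.45]
 [ 0.77 -0.45  6.27 18.46]
 [ 0.65 -1.59  6.86 18.44]]
t 10.25 travel [ 0.1241 -0.0002 -0.0532] dr [-0.0001  0.      0.0002]
```

Emit:
jog_arm(travel=[[0,0,0.0012],[0,0,0.0012],[0,0,0.0012],[0,0,-0.08],[0.062,0,-0.08],[0.124,0,-0.08],[0.124,0,-0.08],[0.124,0,-0.04],[0.124,0,-0.015],[0.124,0,-0.015]], dr=[[0,0,0],[0,0,0],[0,0,0],[0,0,0],[0,0,0],[0,0,0],[0,0,0],[0,0,0],[0,0,0],[0,0,0]], claw=[1,1,1,1,1,1,1,1,1,1])

```text
time_s: 11.5
tcp_pos: [0.5593, 0.0903, 0.0241]
eef_rot: [179.8, -0.1, -96.1]
contact_force: [0.5, 0.8, 0.9]
gripper_width: 0.0874
gripper_force: 0.0
```

```bash
python3 -c "
from h import *
F=[]
for i in range(3):
    c=cap('side');F.append(np.r_[c['s']['contact_force'],c['s']['tcp_pos'][2]*1000])
print(np.round(F,2))
goal(L(.5477,.2124-.062,.020),-96.2)"
```

```text
[[ 0.45  0.78  0.88 24.15]
 [ 0.95 -0.44 -0.17 24.94]
 [ 0.11  0.47  0.18 25.48]]
t 11.65 travel [ 0.0007 -0.0004  0.0116] dr [-0.      0.      0.0002]
```

Emit:
jog_arm(travel=[[0,0,0.003],[0,0,0.006],[0,0,0.008],[0,0,0.009],[0,0,0.01],[0,0,0.0105],[0,0,0.0105],[0,0,0.0105],[0,0,0.0105],[0,0,0.0105]], dr=[[0,0,0],[0,0,0],[0,0,0],[0,0,0],[0,0,0],[0,0,0],[0,0,0],[0,0,0],[0,0,0],[0,0,0]], claw=[1,1,1,1,1,1,1,1,1,1])

```text
time_s: 12.9
tcp_pos: [0.5604, 0.0905, 0.0204]
eef_rot: [-180.0, 0.0, -96.1]
contact_force: [1.5, -0.0, 1.9]
gripper_width: 0.0878
gripper_force: 0.9
```

```bash
python3 -c "
from h import *
F=[]
for i in range(3):
    c=cap('side');F.append(np.r_[c['s']['contact_force'],c['s']['tcp_pos'][2]*1000])
print(np.round(F,2))"
```

```text
[[ 1.540e+00 -2.000e-02  1.890e+00  2.038e+01]
 [ 1.910e+00 -6.300e-01  8.900e-01  2.034e+01]
 [ 7.200e-01  1.700e-01  1.850e+00  2.038e+01]]
```

Emit:
jog_arm(travel=[[0,0,0.002],[0,0,0.004],[0,0,0.006],[0,0,0.008],[0,0,0.009],[0,0,0.009],[0,0,0.009],[0,0,0.009],[0,0,0.009],[0,0,0.009]], dr=[[0,0,0],[0,0,0],[0,0,0],[0,0,0],[0,0,0],[0,0,0],[0,0,0],[0,0,0],[0,0,0],[0,0,0]], claw=[1,1,1,1,1,1,1,1,1,1])

```text
time_s: 14.3
tcp_pos: [0.5608, 0.0905, 0.0161]
eef_rot: [-180.0, 0.0, -96.1]
contact_force: [2.6, -0.9, 5.2]
gripper_width: 0.0877
gripper_force: 2.6
```

Emit:
jog_arm(travel=[[0,0,0.003],[0,0,0.005],[0,0,0.005],[0,0,0.005],[0,0,-0.085],[-0.12,0,-0.085],[-0.248,0,-0.085],[-0.248,0,-0.085],[-0.248,0,-0.04],[-0.248,0,-0.019]], dr=[[0,0,0],[0,0,0],[0,0,0],[0,0,0],[0,0,0],[0,0,0],[0,0,0],[0,0,0],[0,0,0],[0,0,0]], claw=[1,1,1,1,1,1,1,1,1,1])

```text
time_s: 15.55
tcp_pos: [0.5719, 0.2125, 0.0234]
eef_rot: [179.8, -0.1, -96.2]
contact_force: [0.5, 0.1, 0.5]
gripper_width: 0.0875
gripper_force: 0.0
```

```bash
python3 -c "
from h import *
F=[]
for i in range(3):
    c=cap('side');F.append(np.r_[c['s']['contact_force'],c['s']['tcp_pos'][2]*1000])
print(np.round(F,2))
goal(L(.5477,.2124+.062,.0205),-96.2)"
```

```text
[[ 0.51  0.12  0.48 23.41]
 [-0.94 -0.64 -1.43 22.51]
 [ 0.16 -0.71 -0.26 23.56]]
t 15.7 travel [-0.0021 -0.0022  0.008 ] dr [ 0.0003 -0.0003  0.    ]
```

Emit:
jog_arm(travel=[[-0.001,0,0],[-0.001,0,0.002],[-0.001,0,0.004],[-0.001,0,0.006],[-0.001,0,0.008],[-0.001,0,0.01],[-0.001,0,0.01],[-0.001,0,0.01],[-0.001,0,0.01],[-0.001,0,0.01]], dr=[[0,0,0],[0,0,0],[0,0,0],[0,0,0],[0,0,0],[0,0,0],[0,0,0],[0,0,0],[0,0,0],[0,0,0]], claw=[1,1,1,1,1,1,1,1,1,1])

```text
time_s: 16.95
tcp_pos: [0.5739, 0.2142, 0.0205]
eef_rot: [-180.0, 0.0, -96.1]
contact_force: [0.1, -1.4, 4.9]
gripper_width: 0.0877
gripper_force: 2.5
```

```bash
python3 -c "
from h import *
F=[]
for i in range(3):
    c=cap('side');F.append(np.r_[c['s']['contact_force'],c['s']['tcp_pos'][2]*1000])
print(np.round(F,2))"
```

```text
[[ 0.13 -1.42  4.9  20.52]
 [ 0.08 -2.37  4.48 20.49]
 [ 0.06 -0.61  5.14 20.5 ]]
```

Emit:
jog_arm(travel=[[0,0,0.001],[0,0,0.0017],[0,0,0.0017],[0,0,0.0017],[0,0,-0.12],[0,0,-0.24],[0,0,-0.36],[0,0,-0.46],[0,0,-0.46],[0,0,-0.46]], dr=[[0,0,0],[0,0,0],[0,0,0],[0,0,0],[0,0,0],[0,0,0],[0,0,0],[0,0,0],[0,0,0],[0,0,0]], claw=[1,1,1,1,1,1,1,1,1,1])

```text
time_s: 18.35
tcp_pos: [0.573, 0.2141, 0.2493]
eef_rot: [179.9, -0.0, -96.2]
contact_force: [-0.3, 0.3, -0.8]
gripper_width: 0.0875
gripper_force: 0.0
```

Run:
```python
from h import *
np.set_printoptions(precision=4,suppress=True)
s=r.get_state(); print(s['joints'],s['tcp_pos'])
c=cap('top')
W=cloud(c); m=(W[...,2]>.008)&(W[...,2]<.2)&(abs(W[...,0]-.41)<.1)&(abs(W[...,1]+.13)<.09)
p=W[m]; print(len(p),p.min(0),p.max(0))
q=p[p[:,2]<.03][:,:2]; print(len(q))
for P in (q,p[:,:2]):
    rc=cv2.minAreaRect((P*1000).astype(np.float32)); print(rc)
hsv=cv2.cvtColor(c['pixels'],cv2.COLOR_RGB2HSV); b=(hsv[...,0]>100)&(hsv[...,0]<125)&(hsv[...,1]>120)&m
v,u=np.nonzero(b); print(len(u),atz(c,(u.mean(),v.mean()),.112), W[b].max(0),W[b].min(0))
goal([.41,-.13,.25],-11); goal([.41,-.13,.25],169)
```

```text
[ 38.7309  13.904   -5.6552  -0.0589 -70.5027 -44.8731] [0.573  0.2141 0.2493]
650 [ 0.3232 -0.218   0.0082] [ 0.5095 -0.0541  0.1318]
251
((396.3735046386719, -138.25674438476562), (146.05252075195312, 155.45216369628906), 81.11394500732422)
((420.0860595703125, -137.48861694335938), (154.03897094726562, 189.55447387695312), 86.03545379638672)
19 [ 0.4096 -0.1305  0.112 ] [ 0.414  -0.1215  0.1203] [ 0.4047 -0.1402  0.1095]
t 18.4 travel [ 0.7188  0.2499 -0.0012] dr [ 0.0004  0.0001 -0.2365]
t 18.4 travel [ 0.7188  0.2499 -0.0012] dr [ 0.0001 -0.0005  0.2635]
```

Emit:
jog_arm(travel=[[0.719,0.25,0],[0.719,0.25,0],[0.719,0.25,0],[0.719,0.25,0],[0.719,0.25,0],[0.719,0.25,0],[0.719,0.25,0],[0.719,0.25,0],[0.719,0.25,0],[0.719,0.25,0]], dr=[[0,0,-0.2365],[0,0,-0.2365],[0,0,-0.2365],[0,0,-0.2365],[0,0,-0.2365],[0,0,-0.2365],[0,0,-0.2365],[0,0,-0.2365],[0,0,-0.2365],[0,0,-0.2365]], claw=[1,1,1,1,1,1,1,1,1,1])

```text
time_s: 19.65
tcp_pos: [0.4106, -0.1297, 0.2495]
eef_rot: [180.0, 0.1, -11.2]
contact_force: [1.0, 0.8, 0.5]
gripper_width: 0.0877
gripper_force: 0.0
```

Run:
```python
from h import *
np.set_printoptions(precision=4,suppress=True)
c=cap('wrist'); save(c,'w2.png'); W=cloud(c); print(c['s']['tcp_pos'],c['s']['eef_rot'])
d=r.tip_of('carrier_grip','wrist'); print([(x['conf'],x['at'],atz(c,x['at'],.092),atz(c,x['at'],.114)) for x in d[:2]])
hsv=cv2.cvtColor(c['pixels'],cv2.COLOR_RGB2HSV)
near=(abs(W[...,0]-.41)<.09)&(abs(W[...,1]+.13)<.06)
b=(hsv[...,0]>100)&(hsv[...,0]<125)&(hsv[...,1]>120)&near&(W[...,2]>.10)
p=W[b]; print('blue',len(p),np.median(p,0),p.min(0),p.max(0)); print(cv2.minAreaRect((p[:,:2]*1000).astype(np.float32)))
q=W[near&(W[...,2]>.012)&(W[...,2]<.026)]; print('plate',len(q),cv2.minAreaRect((q[:,:2]*1000).astype(np.float32)))
l=(hsv[...,0]>130)&(hsv[...,0]<165)&(hsv[...,1]>70)&near&(W[...,2]>.115)
t=W[l][:,:2]; v=cv2.fitLine((t*1000).astype(np.float32),cv2.DIST_L2,0,.01,.01).ravel(); print('caps',len(t),t.mean(0),np.degrees(np.arctan(v[1]/v[0])))
```

```text
[ 0.4106 -0.1297  0.2495] [179.9778   0.0914 -11.1957]
[(0.76, [324.9, 183.8], array([ 0.4068, -0.1319,  0.092 ]), array([ 0.4125, -0.1327,  0.114 ]))]
blue 490 [ 0.4112 -0.1305  0.1132] [ 0.3934 -0.1826  0.1001] [ 0.4468 -0.0774  0.3561]
((419.69183349609375, -127.71382141113281), (105.8194580078125, 43.12260055541992), 83.83488464355469)
plate 1861 ((408.7002258300781, -130.01654052734375), (51.06705093383789, 133.88771057128906), 79.16007232666016)
caps 1441 [ 0.418  -0.1304] -9.379391
```

View pics/w2.png

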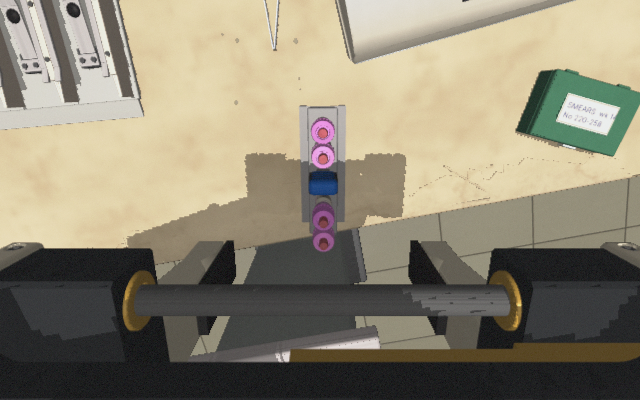

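```bash
python3 -c "
from h import *
goal([.4087,-.1300,.075],-10.84)"
```

```text
t 19.75 travel [-0.0037  0.0015  0.3497] dr [ 0.      0.0002 -0.0008]
```

Emit:
jog_arm(travel=[[-0.0037,0.0015,0],[-0.0037,0.0015,0.1],[-0.0037,0.0015,0.2],[-0.0037,0.0015,0.28],[-0.0037,0.0015,0.34],[-0.0037,0.0015,0.35],[-0.0037,0.0015,0.35],[-0.0037,0.0015,0.35],[-0.0037,0.0015,0.35],[-0.0037,0.0015,0.35]], dr=[[0,0,-0.001],[0,0,-0.001],[0,0,-0.001],[0,0,-0.001],[0,0,-0.001],[0,0,-0.001],[0,0,-0.001],[0,0,-0.001],[0,0,-0.001],[0,0,-0.001]], claw=[1,1,1,1,1,1,0.4,0.2,0,0], newtons=35)

```text
time_s: 21.0
tcp_pos: [0.4092, -0.1302, 0.0759]
eef_rot: [-180.0, -0.1, -10.7]
contact_force: [-0.2, 0.5, 0.2]
gripper_width: 0.053
gripper_force: 0.0
```

Emit:
jog_arm(travel=[[0,0,0],[0,0,0],[0,0,0],[0,0,0],[0,0,0],[0,0,0],[0,0,-0.02],[0,0,-0.06],[0,0,-0.1],[0,0,-0.1]], dr=[[0,0,0],[0,0,0],[0,0,0],[0,0,0],[0,0,0],[0,0,0],[0,0,0],[0,0,0],[0,0,0],[0,0,0]], claw=[0,0,0,0,0,0,0,0,0,0], newtons=35)

```text
time_s: 22.25
tcp_pos: [0.41, -0.1301, 0.1269]
eef_rot: [-179.9, -0.2, -10.6]
contact_force: [0.9, 0.4, -2.1]
gripper_width: 0.0256
gripper_force: 35.0
```

Run:
```python
from h import *
W=np.load('w1.npz')['W']; u=W[...,0]*np.cos(A)+W[...,1]*np.sin(A); v=-W[...,0]*np.sin(A)+W[...,1]*np.cos(A); z=W[...,2]
for n,m in [('plate',(z>.004)&(z<.009)),('high',(z>.034)&(z<.06)),('lip',(z>.031)&(z<.036))]:
    m&=(v>.12)&(v<.3)&(u>.45)&(u<.72); print(n,np.percentile(u[m],[0.5,2,50,98,99.5]).round(4), z[m].max() if m.any() else 0)
goal(L(.436,.2118,.12),-6.2)
```

```text
plate [0.5033 0.507  0.5823 0.6779 0.6797] 0.008992144956926962
high [0.5361 0.5376 0.6797 0.6901 0.6906] 0.04293560756071435
lip [0.5376 0.5411 0.6157 0.6794 0.6797] 0.035999686714988155
t 22.25 travel [-0.0174 -0.5942  0.0143] dr [-0.0001 -0.0005 -0.0123]
```

Emit:
jog_arm(travel=[[-0.017,-0.1,0.014],[-0.017,-0.2,0.014],[-0.017,-0.3,0.014],[-0.017,-0.4,0.014],[-0.017,-0.5,0.014],[-0.017,-0.56,0.014],[-0.017,-0.594,0.014],[-0.017,-0.594,0.014],[-0.017,-0.594,0.014],[-0.017,-0.594,0.014]], dr=[[0,0,-0.0123],[0,0,-0.0123],[0,0,-0.0123],[0,0,-0.0123],[0,0,-0.0123],[0,0,-0.0123],[0,0,-0.0123],[0,0,-0.0123],[0,0,-0.0123],[0,0,-0.0123]], claw=[0,0,0,0,0,0,0,0,0,0])

```text
time_s: 23.5
tcp_pos: [0.4552, 0.1623, 0.1183]
eef_rot: [180.0, 0.0, -6.3]
contact_force: [-0.4, -0.4, -2.0]
gripper_width: 0.026
gripper_force: 35.0
```

Run:
```python
from h import *
np.set_printoptions(precision=4,suppress=True)
s=r.get_state(); print(s['tcp_pos'],s['eef_rot'],s['joints'])
c=cap('side'); save(c,'s3f.png'); cv2.imwrite('pics/s3.png',cv2.resize(c['pixels'][150:390,240:520,::-1],(700,600)))
w=cap('wrist'); save(w,'w3.png')
W=cloud(w); u=W[...,0]*np.cos(A)+W[...,1]*np.sin(A); v=-W[...,0]*np.sin(A)+W[...,1]*np.cos(A); z=W[...,2]
m=(z>.0305)&(z<.037)&(u>.55)&(u<.66)&(v>.1)&(v<.32)
for a in [0]:
    h,e=np.histogram(v[m],np.arange(.1,.32,.001)); on=h>max(h)*.15; print([round(x,3) for x,k in zip(e[1:],np.diff(on.astype(int))) if k],m.sum())
goal(L(.436,.2118,.083),-6.2)
```

```text
[0.4552 0.1623 0.1183] [179.9956   0.0127  -6.2854] [ 42.9968   8.4306 -31.4993  -0.0087 -50.0817  40.7234]
[np.float64(0.116), np.float64(0.13), np.float64(0.172), np.float64(0.191), np.float64(0.234), np.float64(0.253), np.float64(0.295), np.float64(0.309)] 3598
t 23.6 travel [ 0.0016 -0.0021  0.0708] dr [-0.     -0.     -0.0002]
```

View pics/w3.png

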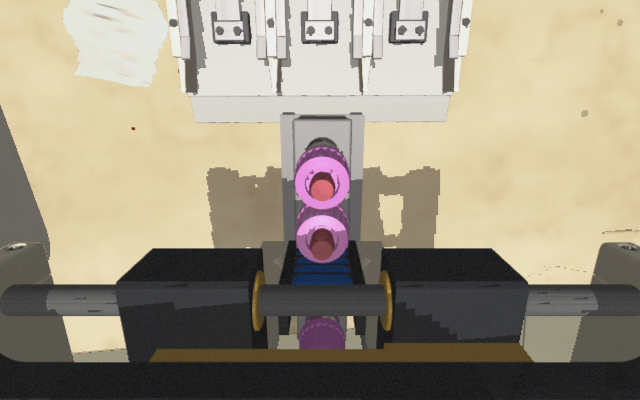

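View pics/s3.png

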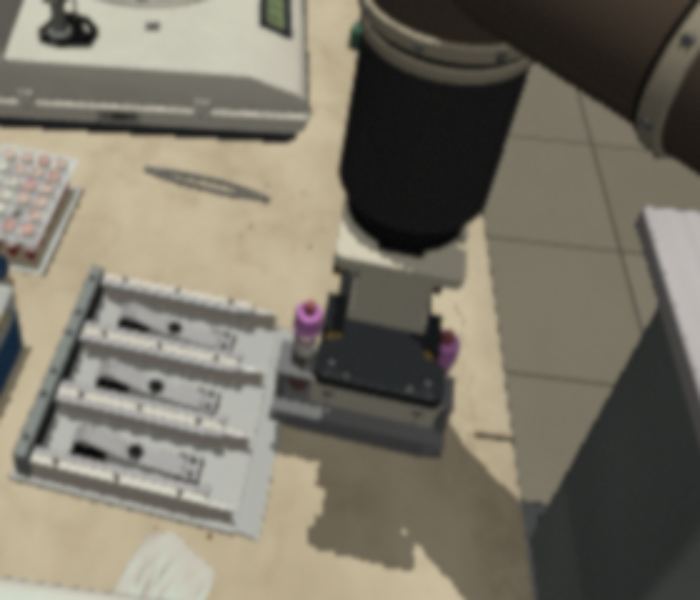

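Emit:
jog_arm(travel=[[0,-0.003,0],[0,-0.003,0.02],[0,-0.003,0.04],[0,-0.003,0.055],[0,-0.003,0.065],[0,-0.003,0.07],[0,-0.003,0.07],[0,-0.003,0.07],[0,-0.003,0.07],[0,-0.003,0.07]], dr=[[0,0,0],[0,0,0],[0,0,0],[0,0,0],[0,0,0],[0,0,0],[0,0,0],[0,0,0],[0,0,0],[0,0,0]], claw=[0,0,0,0,0,0,0,0,0,0])

```text
time_s: 24.85
tcp_pos: [0.4557, 0.1648, 0.0835]
eef_rot: [-180.0, -0.0, -6.2]
contact_force: [0.0, 0.1, -2.4]
gripper_width: 0.0259
gripper_force: 35.0
```

```bash
cat > m.py <<'E'
from h import *
np.set_printoptions(precision=4,suppress=True)
w=cap('wrist'); s=w['s']; a,b=s['tcp_pos'][:2]
print('tcp',s['tcp_pos'],s['eef_rot'],'u',a*np.cos(A)+b*np.sin(A),'v',-a*np.sin(A)+b*np.cos(A),s['contact_force'])
W=cloud(w); u=W[...,0]*np.cos(A)+W[...,1]*np.sin(A); v=-W[...,0]*np.sin(A)+W[...,1]*np.cos(A); z=W[...,2]
m=(z>.0305)&(z<.037)&(u>.55)&(u<.66)&(v>.1)&(v<.32)
h,e=np.histogram(v[m],np.arange(.1,.32,.001)); on=h>max(h)*.15; print('lips',[round(x,3) for x,k in zip(e[1:],np.diff(on.astype(int))) if k],m.sum())
m=(z>.018)&(z<.032)&(u>.44)&(u<.5)&(v>.17)&(v<.25); q=np.c_[u[m],v[m]]
print('carrier',len(q),cv2.minAreaRect((q*1000).astype(np.float32)),np.percentile(v[m],[1,99]),np.median(z[m]))
E
python3 m.py
```

```text
tcp [0.4557 0.1648 0.0835] [-179.9823   -0.0135   -6.2221] u 0.43522068323398805 v 0.21301669050721023 [ 0.0273  0.0531 -2.4151]
lips [np.float64(0.116), np.float64(0.13), np.float64(0.172), np.float64(0.191), np.float64(0.234), np.float64(0.253), np.float64(0.295), np.float64(0.309)] 3025
carrier 2297 ((470.0184631347656, 213.41720581054688), (51.12363815307617, 59.9608154296875), 89.86844635009766) [0.1881 0.2388] 0.029216387227544965
```

Emit:
jog_arm(travel=[[0,0.0018,0.0024],[0.01,0.0018,0.0024],[0.025,0.0018,0.0024],[0.04,0.0018,0.0024],[0.055,0.0018,0.0024],[0.07,0.0018,0.0024],[0.085,0.0018,0.0024],[0.1,0.0018,0.0024],[0.11,0.0018,0.0024],[0.11,0.0018,0.0024]], dr=[[0,0,0],[0,0,0],[0,0,0],[0,0,0],[0,0,0],[0,0,0],[0,0,0],[0,0,0],[0,0,0],[0,0,0]], claw=[0,0,0,0,0,0,0,0,0,0])

```text
time_s: 26.15
tcp_pos: [0.5104, 0.1577, 0.082]
eef_rot: [180.0, 0.0, -6.2]
contact_force: [0.4, -0.6, -1.4]
gripper_width: 0.0259
gripper_force: 35.0
```

```bash
python3 m.py
```

```text
tcp [0.5104 0.1577 0.082 ] [179.9939   0.0064  -6.24  ] u 0.4904150802772493 v 0.21195179284319648 [ 0.3971 -0.6427 -1.419 ]
lips [np.float64(0.116), np.float64(0.13), np.float64(0.172), np.float64(0.192), np.float64(0.234), np.float64(0.253), np.float64(0.295), np.float64(0.309)] 15017
carrier 798 ((486.3668212890625, 212.38172912597656), (51.145660400390625, 27.36834716796875), 89.42398071289062) [0.1872 0.2378] 0.027722729144049427
```

Emit:
jog_arm(travel=[[0.014,0,0],[0.03,0,0],[0.05,0,0],[0.07,0,0],[0.09,0,0],[0.105,0,0],[0.12,0,0],[0.13,0,0],[0.14,0,0],[0.14,0,0]], dr=[[0,0,0],[0,0,0],[0,0,0],[0,0,0],[0,0,0],[0,0,0],[0,0,0],[0,0,0],[0,0,0],[0,0,0]], claw=[0,0,0,0,0,0,0,0,0,0])

```text
time_s: 27.45
tcp_pos: [0.5802, 0.1503, 0.0822]
eef_rot: [-180.0, -0.0, -6.2]
contact_force: [-0.5, -0.0, -0.1]
gripper_width: 0.0256
gripper_force: 35.0
```

```bash
python3 m.py
```

```text
tcp [0.5802 0.1503 0.0822] [-179.9935   -0.0211   -6.2235] u 0.5605460394782747 v 0.21203462207762003 [-0.4907 -0.0195 -0.1014]
lips [np.float64(0.116), np.float64(0.13), np.float64(0.172), np.float64(0.192), np.float64(0.234), np.float64(0.253), np.float64(0.295), np.float64(0.309)] 21938Traceback (most recent call last):
  File "m.py", line 9, in <module>
    print('carrier',len(q),cv2.minAreaRect((q*1000).astype(np.float32)),np.percentile(v[m],[1,99]),np.median(z[m]))
                                                                        ~~~~~~~~~~~~~^^^^^^^^^^^^^
    return _quantile_unchecked(
        a, q, axis, out, overwrite_input, method, keepdims, weights)
    return _ureduce(a,
                    func=_quantile_ureduce_func,
    ...<5 lines>...
                    overwrite_input=overwrite_input,
                    method=method)
    r = func(a, **kwargs)
    result = _quantile(arr,
                       quantiles=q,
    ...<2 lines>...
                       out=out,
                       weights=wgt)
    slices_having_nans = np.isnan(arr[-1, ...])
                                  ~~~^^^^^^^^^
IndexError: index -1 is out of bounds for axis 0 with size 0
```

Emit:
jog_arm(travel=[[0.01,0,0],[0.02,0,0],[0.03,0,0],[0.04,0,0],[0.05,0,0],[0.06,0,0],[0.068,0,0],[0.074,0,0],[0.08,0,0],[0.08,0,0]], dr=[[0,0,0],[0,0,0],[0,0,0],[0,0,0],[0,0,0],[0,0,0],[0,0,0],[0,0,0],[0,0,0],[0,0,0]], claw=[0,0,0,0,0,0,0,0,0,0])

```text
time_s: 28.75
tcp_pos: [0.6202, 0.1459, 0.0823]
eef_rot: [-180.0, -0.0, -6.2]
contact_force: [-0.5, -1.2, 2.0]
gripper_width: 0.0259
gripper_force: 35.0
```

Emit:
jog_arm(travel=[[0.002,0,0],[0.004,0,0],[0.006,0,0],[0.008,0,0],[0.01,0,0],[0.012,0,0],[0.013,0,0],[0.014,0,0],[0.014,0,0],[0.014,0,0]], dr=[[0,0,0],[0,0,0],[0,0,0],[0,0,0],[0,0,0],[0,0,0],[0,0,0],[0,0,0],[0,0,0],[0,0,0]], claw=[0,0,0,0,0,0,0,0,0,0])

```text
time_s: 30.0
tcp_pos: [0.6266, 0.1452, 0.0822]
eef_rot: [-180.0, -0.0, -6.2]
contact_force: [-0.4, -0.5, 3.8]
gripper_width: 0.0255
gripper_force: 35.0
```

Emit:
jog_arm(travel=[[0.001,0,0],[0.002,0,0],[0.003,0,0],[0.004,0,0],[0.005,0,0],[0.006,0,0],[0.006,0,0],[0.006,0,0],[0.006,0,0],[0.006,0,0]], dr=[[0,0,0],[0,0,0],[0,0,0],[0,0,0],[0,0,0],[0,0,0],[0,0,0],[0,0,0],[0,0,0],[0,0,0]], claw=[0,0,0,0,0,0,0,0,0,0])

```text
time_s: 31.25
tcp_pos: [0.6295, 0.1448, 0.0821]
eef_rot: [-180.0, -0.0, -6.2]
contact_force: [-1.5, 0.8, 3.0]
gripper_width: 0.0258
gripper_force: 35.0
```

Emit:
jog_arm(travel=[[0.001,0,0],[0.002,0,0],[0.003,0,0],[0.004,0,0],[0.004,0,0],[0.004,0,0],[0.004,0,0],[0.004,0,0],[0.004,0,0],[0.004,0,0]], dr=[[0,0,0],[0,0,0],[0,0,0],[0,0,0],[0,0,0],[0,0,0],[0,0,0],[0,0,0],[0,0,0],[0,0,0]], claw=[0,0,0,0,0,0,0,0,0,0])

```text
time_s: 32.5
tcp_pos: [0.63, 0.1446, 0.0816]
eef_rot: [180.0, 0.2, -6.2]
contact_force: [-7.8, 2.6, 5.4]
gripper_width: 0.0258
gripper_force: 35.0
```

Emit:
jog_arm(travel=[[0,0,0],[0,0,0],[0,0,0],[0,0,0],[0,0,0],[0,0,0],[0,0,0],[0,0,0],[0,0,0],[0,0,0]], dr=[[0,0,0],[0,0,0],[0,0,0],[0,0,0],[0,0,0],[0,0,0],[0,0,0],[0,0,0],[0,0,0],[0,0,0]], claw=[0.35,0.4,0.5,0.6,0.7,0.7,0.7,0.7,0.7,0.7])

```text
time_s: 33.75
tcp_pos: [0.6315, 0.1446, 0.0821]
eef_rot: [180.0, -0.0, -6.2]
contact_force: [-0.3, -0.1, -0.1]
gripper_width: 0.0612
gripper_force: 0.0
```

Emit:
jog_arm(travel=[[0,0,-0.03],[0,0,-0.08],[0,0,-0.16],[0,0,-0.24],[0,0,-0.32],[-0.1,0,-0.36],[-0.16,0,-0.36],[-0.16,0,-0.36],[-0.16,0,-0.36],[-0.16,0,-0.36]], dr=[[0,0,0],[0,0,0],[0,0,0],[0,0,0],[0,0,0],[0,0,0],[0,0,0],[0,0,0],[0,0,0],[0,0,0]], claw=[0.7,0.7,0.7,0.7,0.7,0.7,0.7,0.7,0.7,0.7])

```text
time_s: 35.0
tcp_pos: [0.5525, 0.1532, 0.262]
eef_rot: [180.0, 0.0, -6.2]
contact_force: [0.6, -0.6, -0.1]
gripper_width: 0.0612
gripper_force: 0.0
```

Run:
```python
from h import *
np.set_printoptions(precision=4,suppress=True)
w=cap('wrist'); save(w,'w4.png'); c=cap('side')
b=cv2.resize(c['pixels'][200:390,200:420],(640,553)); cv2.imwrite('pics/s4.png',b[...,::-1])
W=cloud(w); u=W[...,0]*np.cos(A)+W[...,1]*np.sin(A); v=-W[...,0]*np.sin(A)+W[...,1]*np.cos(A); z=W[...,2]
m=(z>.022)&(z<.031)&(u>.52)&(u<.7)&(v>.193)&(v<.232)
print('plate',m.sum(),np.percentile(u[m],[0.5,2,50,98,99.5]),np.percentile(v[m],[1,99]),np.median(z[m]))
m=(z>.11)&(z<.16)&(u>.5)&(u<.72)&(v>.18)&(v<.24); print('caps',u[m].min(),u[m].max(),np.median(v[m]),np.percentile(z[m],[50,98]))
print(c['s']['time_s'])
```

```text
plate 691 [0.5428 0.5453 0.6156 0.6753 0.6773] [0.1931 0.2319] 0.029374331302690904
caps 0.5499083145723401 0.6680522682533295 0.21191926463611227 [0.1261 0.1362]
35.05
```

View pics/w4.png

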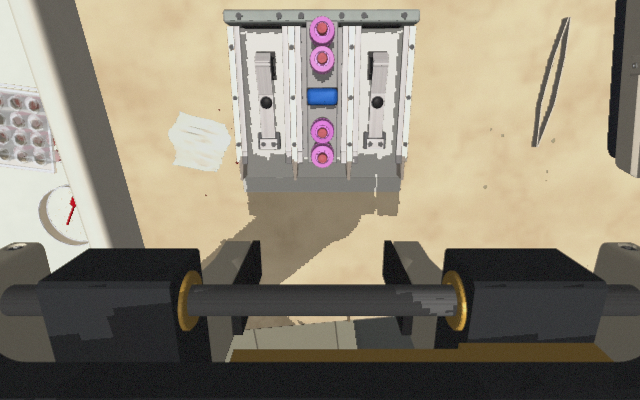

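View pics/s4.png

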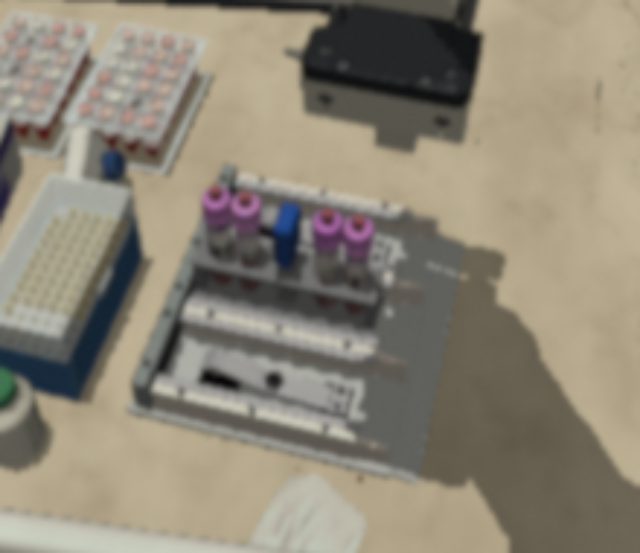

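```bash
python3 -c "
from plant import r
print(r.close_job())"
```

```text
the job is handed in; nothing more can be done
None
```

I tested all three leaves and the middle one is sound (the right is tired, the left stiff). The tube carrier now stands upright in the middle lane, pushed home until it met the stop at about 8 N, then released, and the job is handed in at about 35 s.

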